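# Put the milk pan on the free ring and swing its handle inward

### The arm

A 6-joint arm with a two-finger parallel gripper is mounted at the origin on a cart in front of the work surface, level with it; the furniture and walls round the work are solid. World frame = base frame: x ahead of the robot, y to its left, z up, the work surface at z = 0. Lengths are in mm, angles in rad, forces in N, time in s.
With the tool pointing down it reaches from about 350 to 975 mm from the base axis. Payload 7.1 kg.
Tool frame: the origin (TCP) lies at the very end of the fingers, on their centre line; the grasp point (between the pads) lies 19 mm behind it; x points along the fingers, y is the direction in which the jaws open and shut, and the axes are right-handed (so a half turn about x gives the same grasp; the last joint's range is limited). The gripper opens to 88 mm and grips with 3 to 60 N. Pads are 20 mm wide; open, the fingers measure 115 mm over their backs; the gripper's body (75 mm by 178 mm) begins 61 mm behind the grasp point.
Start: joints at [1.097, 0.423, 1.63, -0, 1.089, -0.019], TCP at [274.519, 561.466, 222.675] pointing down, gripper open.
Joint ranges: [-3, 3], [-0.9, 2.11], [0.09, 2.58], [-1.31, 4.45], [0.11, 2.69], [-2.54, 2.54]. Speed limits (rad/s): [2.39, 2.39, 3.01, 3.14, 3.14, 3.14].

### API

Orientations are given as a rotation vector (axis times angle).
In Python, from workcell import ctrl gives the robot as it stands. The module is installed in compiled form; this text tells all that it offers.
- The arm moves only by the tool carry_out, never from a script. Its argument "commands" is a list of rows, each a list of 6 numbers: the shift along the tool's x, y, z in m, then the turn, a rotation vector about the tool's x, y, z in degrees. In form: [[tx, ty, tz, rx, ry, rz], ...]. A call has 1 to 8 rows; each row shifts and turns the pose as measured when the row begins, along the tool's axes as they then stand; what a row does not reach is not made up. A row lasts 1/8 s, in which the tool goes at most 62.5 mm and 10.7 degrees, less where a joint would pass 70% of its speed; a pose out of reach is approached as far as the arm can. A call with a gripper value outside its range is refused whole. "grip" is the closure, from 0 (fully open) to 1 (shut), set as the call begins (left out, the last holds). The fingers move at their own pace and stop on an object; the grip force is fixed at half the most. Time passes only in rows, so rows that do not move let the fingers close. It gives the time, the measured TCP pose, the force and the opening at its end, in the units of the state.
- ctrl.get_obs(): the state, without advancing time (a new reading comes with each control period).
- ctrl.get_image(name): name is "scene" or "side" or "wrist"; returns a dict with "pixels" (420x560x3 uint8, blue, green, red), "intrinsics" (3x3 intrinsics, pixels), "dist_coeffs" ([k1, k2, p1, p2, k3] as OpenCV has them; the pictures are not rectified), "rvec" (rotation vector, rad) and "tvec" (3), from world to camera coordinates, as OpenCV has them. Camera axes: x right, y down, z forward; pixel columns grow to the right and rows downward; lengths in mm; the calibration is good to about 2 mm. A picture is of the moment at which its call begins. There is no depth.
- ctrl.close_job(): hands the job in, once; it reports no verdict.
The state is a dict: "t": time; "qpos": joint angles; "qvel": joint speeds; "joint_torque": joint torques, N m; "ee_pos": TCP position; "orientation": TCP orientation; "ft_force": force on the tool from outside, world axes, zero at the start; "moment": the same for the moment, N m; "width": finger opening in mm.
Only numpy, scipy, OpenCV 4.12 (cv2) and the standard library are available. Lean on these libraries where they do the work, as an engineer would, in place of code of your own. Each camera call takes 0.05 s, during which the arm holds its last target. There are 200 camera calls.

### The job

Put the small copper milk pan down on the round metal disc on the free ring of the hob, in the middle of the disc and with its handle still sticking out over the hob's front edge, and let go of it. Then take it by the handle and swing the handle round, over the side away from the big saucepan and with the pan staying on its disc, until it points straight to the back of the hob; let go. Keep the pan clear of the saucepan and leave the saucepan where it is.

Things in the scene. Friction and masses are not known exactly. Their poses are not given: they have to be found in the camera images.
- milk_pan: Small copper-coloured milk pan, loose, about 0.28 kg. Open round body 66 mm outside diameter with straight sides, 52 mm tall, wall 3 mm; it can be gripped across from above, beside the handle. Origin: centre of its underside; z up; +x along its one handle. At the start it stands on the table to the right of the hob, handle roughly toward the robot.
- milk_pan_tip (a point): End of the milk pan's handle: 140 mm from the pan's axis, 42 mm above its underside.
- disc: Flat round metal disc (heat diffuser), fixed, 110 mm diameter, 4 mm thick, lying on the free ring of the hob, left or right; the saucepan is on the other ring. Origin: centre of its underside, on the hob's top, 35 mm above the table; x points to the back of the hob, y to the hob's left, z up.
- hob: Flat black-topped two-ring electric hob, fixed, 210 mm front to back (x), 340 mm wide (y), 35 mm tall. Origin: centre of its underside; x points to its back (away from the robot), y to its left. Ring centres at y = +85 and -85 mm, x = 0. Two small knobs, 11 mm high, stand at the middle of its front edge, x = -86 mm.
- saucepan: Big steel saucepan, loose, about 0.9 kg, standing on the other ring, on the hob's top. 130 mm outside diameter, 80 mm tall; origin: centre of its underside; +x along its black handle, which ends 165 mm from its axis, 66 mm above the underside, and points roughly to the back. The milk pan's handle would hit it if swung over that side.
- milk_pan_handle: The milk pan's handle, rigid with the pan; same origin and axes as the milk pan. A straight level bar with its centre line 42 mm above the pan's underside: black grip 14 mm wide, 12 mm thick, from 51 to 140 mm from the pan's axis; a thinner steel neck inside that. It can be pinched from above.

How it is judged:
By the outcome, as a careful person would: the job done as asked, in the order asked, and still so for the second after the job is handed in, with the robot touching nothing.
It also fails if it takes over 72 s, if anything falls off the work surface, if the arm or the gripper's body presses on something with over 40 N, if the wrist force passes 120 N, or if a joint passes its speed limit or range.

## Working session

There is one attempt and no reset: what is moved stays moved. The work goes in short steps, Python scripts to look and compute and a tool call to move; the robot and the scene stay as the last step left them, time stands still between calls to the robot, and variables do not carry over. Pictures are saved under pics/ and viewed, about 8 in all and at most 12, crops included, and the job is handed in when it is done.

Besides the shell and the picture viewer there is one more tool, called after "Emit:" as name([rows], argument=value, ...), one row to a line, values as JSON. carry_out: Moves the arm, as the interface text tells. Its arguments: {"type":"object","properties":{"commands":{"type":"array"},"grip":{"type":"number"}},"required":["commands"]}

```bash
mkdir -p pics
cat > h.py <<'E'
import numpy as np, cv2
from workcell import ctrl
from scipy.spatial.transform import Rotation as R
def cam(n,save=None):
    c=ctrl.get_image(n)
    if save: cv2.imwrite('pics/'+save,c['pixels'])
    return c
def arr(c): return [np.array(c[k],float) for k in('intrinsics','dist_coeffs','rvec','tvec')]
def proj(c,P):
    K,d,r,t=arr(c); return cv2.projectPoints(np.array(P,float).reshape(-1,1,3),r,t,K,d)[0].reshape(-1,2)
def back(c,uv,z):
    K,d,r,t=arr(c); p=cv2.undistortPoints(np.array(uv,float).reshape(-1,1,2),K,d).reshape(-1,2)
    M=cv2.Rodrigues(r)[0]; o=-M.T@t.ravel(); D=np.c_[p,np.ones(len(p))]@M
    return o+D*((z-o[2])/D[:,2])[:,None]
E
python3 - <<'E'
from h import *
a=cam('scene'); b=cam('side')
cv2.imwrite('pics/a.png',a['pixels']);cv2.imwrite('pics/b.png',b['pixels'])
o=ctrl.get_obs();print(o)
for c in(a,b):
    K,d,r,t=arr(c);print(-cv2.Rodrigues(r)[0].T@t.ravel(),K[0,0],d)
E
```

```text
{'t': 0.1, 'qpos': array([ 1.09701172e+00,  4.23789771e-01,  1.63059129e+00, -1.04887411e-05,
        1.08858973e+00, -1.89876389e-02]), 'qvel': array([ 2.07452358e-05, -2.12131906e-04, -1.32612622e-03,  3.36899668e-05,
       -3.08507861e-04,  1.43261372e-03]), 'joint_torque': array([-1.48455729e-04, -5.45611775e+01, -2.74324930e+01,  6.43960875e-02,
        1.88385037e-02,  3.38484867e-06]), 'ee_pos': array([274.29785294, 561.04419207, 221.97235351]), 'orientation': array([ 0.35559181,  1.54154389, -0.35770979]), 'ft_force': array([ 0.29960249, -0.55165766, -0.10868956]), 'moment': array([-0.0073499 , -0.06043393,  0.00973347]), 'width': 87.76989316370675}
[-330.84328396  261.35965778  777.0883749 ] 497.82997072819506 [-0.07174153  0.          0.          0.          0.        ]
[ 557.13165943  750.95500692 1126.95410433] 542.6214202319954 [-0.21612389  0.          0.          0.          0.        ]
```

View pics/a.png

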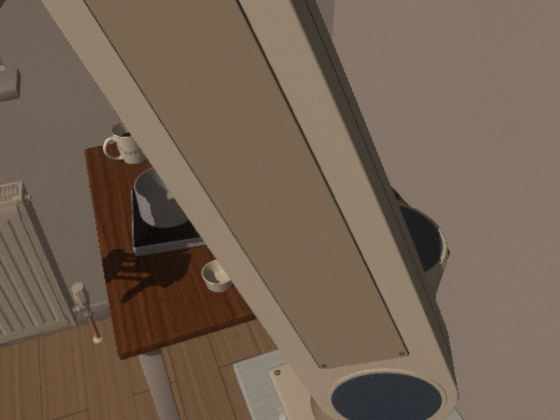

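View pics/b.png

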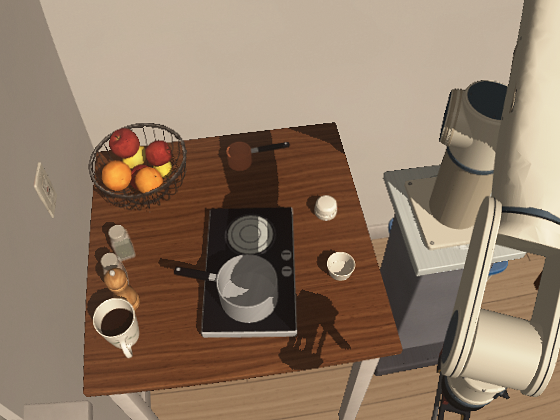

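Side view: the milk pan is at about (239,155) with its handle end at (287,145). The disc is on the right ring at (250,234) and the saucepan on the left ring at (248,288). I'll zoom in to measure.

Run:
```python
import cv2
a=cv2.imread('pics/b.png')[125:345,150:310]
a=cv2.convertScaleAbs(a,alpha=1.7,beta=15)
x=cv2.resize(a[:140],None,fx=5,fy=4.2,interpolation=cv2.INTER_CUBIC)
x=cv2.resize(a[:145,40:],None,fx=4,fy=4,interpolation=cv2.INTER_CUBIC)
cv2.imwrite('pics/b2.png',x);print(x.shape)
```

```text
(580, 480, 3)
```

View pics/b2.png

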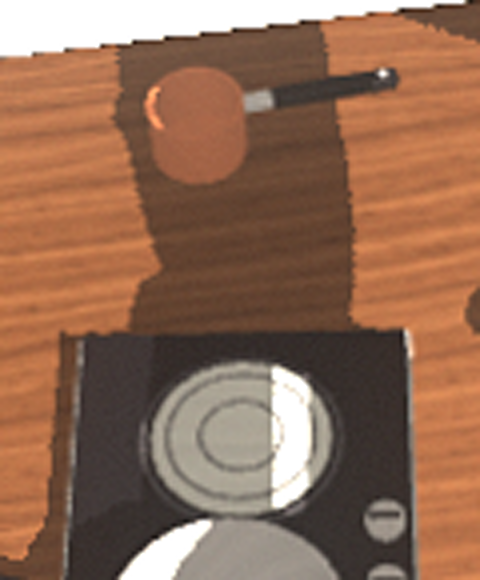

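Crop (×4, offset 190,125): the handle runs from (273,99) to (398,77). The rim is centred at about (197,106) and the disc ellipse spans 149–334 by 361–517. The hob's right corners are at (82,335) and (408,330).

Run:
```python
from h import *
from scipy.optimize import least_squares
c=cam('side')
f=lambda L:np.array(L)/4+[190-.375,125-.375]
h=back(c,f([[273,99],[398,77]]),42);print('handle',h[0],h[1],np.linalg.norm(h[1]-h[0]))
d=h[1]-h[0];d/=np.linalg.norm(d);print('axis from tip',h[1]-140*d,'from start',h[0]-51*d,np.degrees(np.arctan2(d[1],d[0])))
k=back(c,f([[82,335],[408,330]]),35);print('hob',k,np.linalg.norm(k[1]-k[0]),np.degrees(np.arctan2(*(k[0]-k[1])[[1,0]])))
th=np.linspace(0,2*np.pi,180)
circ=lambda x,y,r,z:np.c_[x+r*np.cos(th),y+r*np.sin(th),0*th+z]
ext=lambda p:np.array([p[:,0].min(),p[:,0].max(),p[:,1].min(),p[:,1].max()])
m=f([[149,361],[334,517]]);t=np.array([m[0,0],m[1,0],m[0,1],m[1,1]])
s=least_squares(lambda q:ext(proj(c,circ(q[0],q[1],55,39)))-t,back(c,[[250,234]],39)[0,:2]);print('disc',s.x,s.fun)
m=f([[148,66],[246,184]]);t=np.array([m[0,0],m[1,0],m[0,1],m[1,1]])
s=least_squares(lambda q:ext(np.r_[proj(c,circ(q[0],q[1],33,52)),proj(c,circ(q[0],q[1],33,0))])-t,back(c,[[239,151]],52)[0,:2]);print('pan',s.x,s.fun)
```

```text
handle [ 484.43844526 -254.58115194   42.        ] [ 397.29173411 -260.74176072   42.        ] 87.36419384187049
axis from tip [ 536.94322089 -250.86946418   42.        ] from start [ 535.31148688 -250.98481534   42.        ] -175.95635171959879
hob [[628.13532133 -80.95228721  35.        ]
 [424.92446062 -51.53053295  35.        ]] 205.3297190728203 -8.23828597249309
disc [537.80416805  14.8304961 ] [ 0.40271776 -0.39791671  0.62253895 -0.5427559 ]
pan [ 537.30234705 -254.21218327] [-0.48428387  0.49339154 -0.58885197  0.53955771]
```

```bash
cat >> h.py <<'E'
def down(psi):
    p=np.radians(psi);x=np.array([0,0,-1.]);y=np.array([np.cos(p),np.sin(p),0]);return R.from_matrix(np.c_[x,y,np.cross(x,y)])
def state():
    o=ctrl.get_obs();r=R.from_rotvec(o['orientation']);m=r.as_matrix()
    print('t %.2f'%o['t'],'pos',o['ee_pos'].round(1),'psi %.2f'%np.degrees(np.arctan2(m[1,1],m[0,1])),'xdir',m[:,0].round(3),'q',o['qpos'].round(2),'F',o['ft_force'].round(1),'w %.1f'%o['width'])
    return o['ee_pos'],r
def rows(goal,psi,n):
    p,r=state();g=down(psi);d=(r.inv()*g).as_rotvec();goal=np.array(goal,float)
    st=(goal-p)/n
    for i in range(n):
        a=r*R.from_rotvec(d*i/n)
        print((a.inv().apply(st)/1000).round(4).tolist()+np.degrees(d/n).round(2).tolist())
E
python3 - <<'E'
from h import *
p,r=state()
rows([520,-180,230],94,16)
E
```

```text
t 0.15 pos [274.3 561.1 222.1] psi 63.94 xdir [-0.001 -0.001 -1.   ] q [ 1.1   0.42  1.63  0.    1.09 -0.02] F [-0.  -0.6 -0.2] w 87.7
t 0.15 pos [274.3 561.1 222.1] psi 63.94 xdir [-0.001 -0.001 -1.   ] q [ 1.1   0.42  1.63  0.    1.09 -0.02] F [-0.  -0.6 -0.2] w 87.7
[-0.0005, -0.0349, 0.0341, -1.88, -0.0, 0.0]
[-0.0005, -0.036, 0.033, -1.88, -0.0, 0.0]
[-0.0005, -0.037, 0.0318, -1.88, -0.0, 0.0]
[-0.0005, -0.0381, 0.0306, -1.88, -0.0, 0.0]
[-0.0005, -0.039, 0.0293, -1.88, -0.0, 0.0]
[-0.0005, -0.04, 0.028, -1.88, -0.0, 0.0]
[-0.0005, -0.0409, 0.0267, -1.88, -0.0, 0.0]
[-0.0005, -0.0417, 0.0253, -1.88, -0.0, 0.0]
[-0.0005, -0.0425, 0.0239, -1.88, -0.0, 0.0]
[-0.0005, -0.0433, 0.0225, -1.88, -0.0, 0.0]
[-0.0005, -0.044, 0.0211, -1.88, -0.0, 0.0]
[-0.0005, -0.0447, 0.0196, -1.88, -0.0, 0.0]
[-0.0005, -0.0453, 0.0182, -1.88, -0.0, 0.0]
[-0.0005, -0.0459, 0.0167, -1.88, -0.0, 0.0]
[-0.0005, -0.0464, 0.0152, -1.88, -0.0, 0.0]
[-0.0005, -0.0469, 0.0136, -1.88, -0.0, 0.0]
```

Run:
```python
from h import *
rows([520,-180,230],-86,20)
```

```text
t 0.15 pos [274.3 561.1 222.1] psi 63.94 xdir [-0.001 -0.001 -1.   ] q [ 1.1   0.42  1.63  0.    1.09 -0.02] F [-0.  -0.6 -0.2] w 87.7
[-0.0004, -0.0279, 0.0273, 7.5, 0.0, 0.0]
[-0.0004, -0.0241, 0.0307, 7.5, 0.0, 0.0]
[-0.0004, -0.0199, 0.0336, 7.5, 0.0, 0.0]
[-0.0004, -0.0153, 0.0359, 7.5, 0.0, 0.0]
[-0.0004, -0.0105, 0.0376, 7.5, 0.0, 0.0]
[-0.0004, -0.0055, 0.0386, 7.5, 0.0, 0.0]
[-0.0004, -0.0004, 0.039, 7.5, 0.0, 0.0]
[-0.0004, 0.0047, 0.0388, 7.5, 0.0, 0.0]
[-0.0004, 0.0097, 0.0378, 7.5, 0.0, 0.0]
[-0.0004, 0.0145, 0.0362, 7.5, 0.0, 0.0]
[-0.0004, 0.0191, 0.034, 7.5, 0.0, 0.0]
[-0.0004, 0.0234, 0.0312, 7.5, 0.0, 0.0]
[-0.0004, 0.0273, 0.0279, 7.5, 0.0, 0.0]
[-0.0004, 0.0307, 0.0241, 7.5, 0.0, 0.0]
[-0.0004, 0.0336, 0.0199, 7.5, 0.0, 0.0]
[-0.0004, 0.0359, 0.0153, 7.5, 0.0, 0.0]
[-0.0004, 0.0376, 0.0105, 7.5, 0.0, 0.0]
[-0.0004, 0.0386, 0.0055, 7.5, 0.0, 0.0]
[-0.0004, 0.039, 0.0004, 7.5, 0.0, 0.0]
[-0.0004, 0.0388, -0.0047, 7.5, 0.0, 0.0]
```

Emit:
carry_out([
  [0,-0.028,0.027,7.5,0,0],
  [0,-0.024,0.031,7.5,0,0],
  [0,-0.02,0.034,7.5,0,0],
  [0,-0.015,0.036,7.5,0,0],
  [0,-0.0105,0.0375,7.5,0,0],
  [0,-0.0055,0.0385,7.5,0,0],
  [0,0,0.039,7.5,0,0],
  [0,0.005,0.039,7.5,0,0],
], grip=0)

```text
t: 1.15
ee_pos: [370.8, 256.0, 220.7]
orientation: [1.178, 1.227, -1.182]
ft_force: [0.2, 0.1, 0.4]
width: 87.8
```

Emit:
carry_out([
  [0,0.01,0.038,7.5,0,0],
  [0,0.0145,0.036,7.5,0,0],
  [0,0.019,0.034,7.5,0,0],
  [0,0.0235,0.031,7.5,0,0],
  [0,0.027,0.028,7.5,0,0],
  [0,0.031,0.024,7.5,0,0],
  [0,0.034,0.02,7.5,0,0],
  [0,0.036,0.015,7.5,0,0],
])

```text
t: 2.15
ee_pos: [457.5, -54.9, 221.2]
orientation: [1.922, 0.518, -1.925]
ft_force: [0.4, 0.3, -0.1]
width: 87.7
```

Run:
```python
from h import *
rows([520,-180,260],-86,6)
```

```text
t 2.15 pos [457.5 -54.9 221.2] psi -59.76 xdir [-0.001 -0.002 -1.   ] q [-0.14  0.18  1.98 -0.    0.98  0.9 ] F [ 0.4  0.3 -0.1] w 87.7
[-0.0064, 0.0233, 0.0015, 4.37, 0.02, -0.02]
[-0.0064, 0.0233, -0.0003, 4.37, 0.02, -0.02]
[-0.0064, 0.0232, -0.002, 4.37, 0.02, -0.02]
[-0.0064, 0.023, -0.0038, 4.37, 0.02, -0.02]
[-0.0065, 0.0226, -0.0056, 4.37, 0.02, -0.02]
[-0.0065, 0.0221, -0.0073, 4.37, 0.02, -0.02]
```

Emit:
carry_out([
  [-0.0065,0.0235,0.0015,4.4,0,0],
  [-0.0065,0.0235,0,4.4,0,0],
  [-0.0065,0.0235,-0.002,4.4,0,0],
  [-0.0065,0.023,-0.004,4.4,0,0],
  [-0.0065,0.023,-0.0055,4.4,0,0],
  [-0.0065,0.022,-0.0075,4.4,0,0],
  [0,0,0,0,0,0],
])

```text
t: 3.02
ee_pos: [519.8, -188.3, 260.0]
orientation: [2.193, 0.049, -2.202]
ft_force: [-0.2, 1.0, 0.0]
width: 87.8
```

Run:
```python
from h import *
state()
w=cam('wrist','w1.png');s=cam('scene','s1.png')
cv2.imwrite('pics/ws.png',np.hstack([cv2.resize(x['pixels'],(400,300)) for x in (w,s)]))
K,d,r,t=arr(w);print(-cv2.Rodrigues(r)[0].T@t.ravel(),cv2.Rodrigues(r)[0].round(2))
print(proj(w,[[537,-252,52],[398,-260,42],[537.8,15,39]]),proj(s,[[537,-252,52],[398,-260,42],[537.8,15,39]]))
```

```text
t 3.02 pos [ 519.8 -188.3  260. ] psi -87.34 xdir [-0.004 -0.001 -1.   ] q [-0.37  0.28  1.75 -0.    1.11  1.16] F [-0.2  1.   0. ] w 87.8
[ 586.29377217 -185.58214509  421.62193296] [[ 0.05 -1.    0.  ]
 [-0.97 -0.04  0.25]
 [-0.25 -0.01 -0.97]]
[[333.54680859 176.21457153]
 [329.24719753 275.83308057]
 [120.66509342 164.45935786]] [[343.30288    168.80051966]
 [373.64916154 205.11804861]
 [240.35954925 197.3947585 ]]
```

View pics/ws.png

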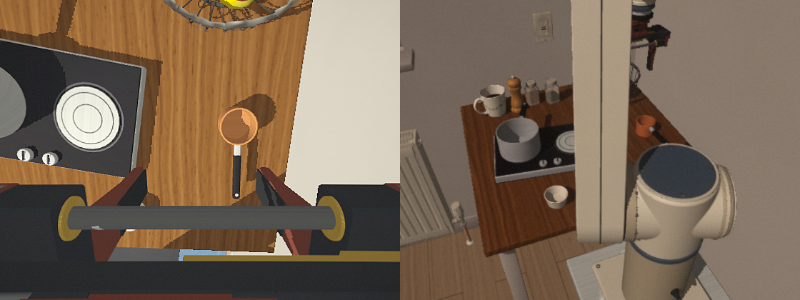

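The wrist view shows the pan at about (333,175) in full-size pixels, matching the projection of my estimate. The disc and the hob's right and front edges are clear too, so I'll refine from this picture.

Run:
```python
from h import *
from scipy.optimize import least_squares
w=cam('wrist');im=w['pixels'];hsv=cv2.cvtColor(im,cv2.COLOR_BGR2HSV)
th=np.linspace(0,2*np.pi,180)
circ=lambda x,y,r,z:np.c_[x+r*np.cos(th),y+r*np.sin(th),0*th+z]
def fitel(mask,near,R0,z):
    cs,_=cv2.findContours(mask.astype(np.uint8),0,1);
    k=max((q for q in cs if cv2.pointPolygonTest(cv2.convexHull(q),near,False)>=0),key=cv2.contourArea)
    e=cv2.fitEllipse(cv2.convexHull(k));
    f=lambda q:np.r_[np.subtract(cv2.fitEllipse(proj(w,circ(q[0],q[1],q[2],z)).astype(np.float32))[0],e[0]),(np.mean(cv2.fitEllipse(proj(w,circ(q[0],q[1],q[2],z)).astype(np.float32))[1])-np.mean(e[1]))]
    x0=back(w,[e[0]],z)[0]
    return e,least_squares(f,[x0[0],x0[1],R0],diff_step=1e-4).x
print('disc',fitel(im.min(2)>170,(121.,164.),55,39))
# handle: dark pixels near
g=cv2.cvtColor(im,cv2.COLOR_BGR2GRAY)
m=np.zeros_like(g);m[205:285,315:345]=(g[205:285,315:345]<60)
ys,xs=np.nonzero(m);print('dark handle px',len(xs),ys.min(),ys.max())
v,u=[],[]
for y in range(ys.min()+3,ys.max()-3,4):
    v.append(y);u.append(xs[ys==y].mean())
P=back(w,np.c_[u,v],42);d=np.polyfit(P[:,0],P[:,1],1);print('handle yaw',np.degrees(np.arctan(d[0]))+180,'y at x=537',np.polyval(d,537),'x ext',P[0],P[-1])
cv2.imwrite('pics/wc.png',cv2.resize(im[40:260,0:360],None,fx=2.2,fy=2.2,interpolation=cv2.INTER_CUBIC))
```

```text
disc (((123.19190979003906, 162.76246643066406), (81.67453002929688, 93.40568542480469), 133.35133361816406), array([536.17927396,  12.87357166,  54.58423006]))
dark handle px 516 216 277
handle yaw 182.01239016621201 y at x=537 -255.75028159222674 x ext [ 478.30072081 -257.3808799    42.        ] [ 404.11977505 -258.91100914   42.        ]
```

View pics/wc.png

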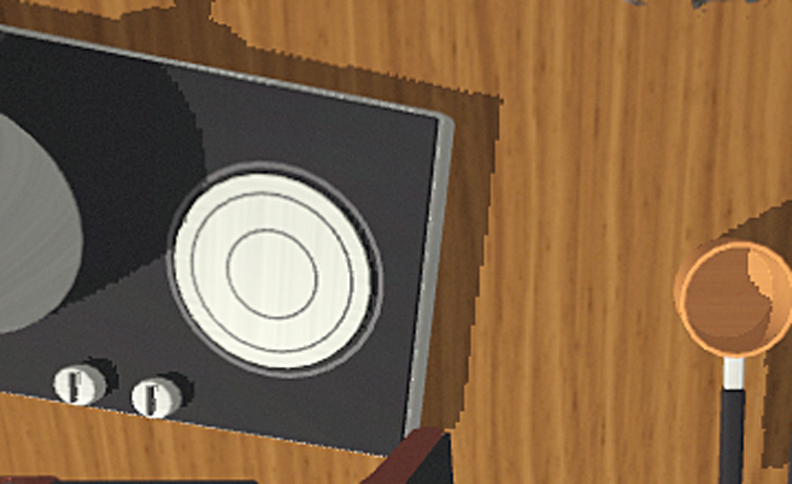

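Run:
```python
from h import *
w=cam('wrist')
f=lambda L:(np.array(L,float)+.5)/2.2-.5+[0,40]
print('rim',back(w,f([[738,299]]),52))
P=back(w,f([[440,118],[407,437],[0,27],[440,118],[0,392],[385,455]]),35)
for a,b in((1,0),(2,3),(4,5)):
    d=P[b]-P[a];print(P[a].round(1),P[b].round(1),np.degrees(np.arctan2(d[1],d[0])).round(2))
```

```text
rim [[ 536.36450084 -251.79827186   52.        ]]
[439.2 -59.1  35. ] [625.1 -83.2  35. ] -7.37
[658.1 146.3  35. ] [625.1 -83.2  35. ] -98.19
[456.5 183.7  35. ] [426.7 -45.1  35. ] -97.41
```

Run:
```python
from h import *
rows([536.5,-253,100],-87,8)
```

```text
t 3.23 pos [ 518.6 -186.4  259.4] psi -87.20 xdir [-0.006 -0.001 -1.   ] q [-0.37  0.27  1.76 -0.    1.11  1.16] F [-0.3  0.6 -0.2] w 87.6
[0.0199, 0.0084, -0.0019, -0.02, 0.04, -0.0]
[0.0199, 0.0084, -0.0019, -0.02, 0.04, -0.0]
[0.0199, 0.0084, -0.0019, -0.02, 0.04, -0.0]
[0.0199, 0.0084, -0.0019, -0.02, 0.04, -0.0]
[0.0199, 0.0084, -0.0019, -0.02, 0.04, -0.0]
[0.0199, 0.0084, -0.0019, -0.02, 0.04, -0.0]
[0.0199, 0.0084, -0.0018, -0.02, 0.04, -0.0]
[0.0199, 0.0084, -0.0018, -0.02, 0.04, -0.0]
```

Emit:
carry_out([
  [0.02,0.0085,-0.002,0,0.05,0],
  [0.02,0.0085,-0.002,0,0.05,0],
  [0.02,0.0085,-0.002,0,0.05,0],
  [0.02,0.0085,-0.002,0,0.05,0],
  [0.02,0.0085,-0.002,0,0,0],
  [0.02,0.0085,-0.002,0,0,0],
  [0.02,0.0085,-0.002,0,0,0],
  [0.016,0.007,-0.002,0,0,0],
])

```text
t: 4.22
ee_pos: [537.4, -249.0, 97.9]
orientation: [2.19, 0.065, -2.193]
ft_force: [-0.5, -0.2, -0.3]
width: 87.7
```

Run:
```python
from h import *
rows([536.5,-253,21],-87,8)
```

```text
t 4.22 pos [ 537.4 -249.    97.9] psi -86.59 xdir [-0.001 -0.    -1.   ] q [-0.45  0.54  1.78 -0.    0.82  1.06] F [-0.5 -0.2 -0.3] w 87.7
[0.0096, 0.0005, 0.0001, 0.05, 0.01, 0.0]
[0.0096, 0.0005, 0.0001, 0.05, 0.01, 0.0]
[0.0096, 0.0005, 0.0001, 0.05, 0.01, 0.0]
[0.0096, 0.0005, 0.0001, 0.05, 0.01, 0.0]
[0.0096, 0.0005, 0.0001, 0.05, 0.01, 0.0]
[0.0096, 0.0005, 0.0001, 0.05, 0.01, 0.0]
[0.0096, 0.0005, 0.0001, 0.05, 0.01, 0.0]
[0.0096, 0.0005, 0.0001, 0.05, 0.01, 0.0]
```

Emit:
carry_out([
  [0,0.004,0.001,0.4,0,0],
  [0.01,0,0,0,0,0],
  [0.012,0,0,0,0,0],
  [0.012,0,0,0,0,0],
  [0.012,0,0,0,0,0],
  [0.012,0,0,0,0,0],
  [0.01,0,0,0,0,0],
  [0.007,0,0,0,0,0],
])

```text
t: 5.22
ee_pos: [536.7, -253.1, 17.7]
orientation: [2.194, 0.058, -2.196]
ft_force: [-0.4, -0.1, -0.1]
width: 87.6
```

Run:
```python
from h import *
state(); w=cam('wrist','w2.png')
```

```text
t 5.22 pos [ 536.7 -253.1   17.7] psi -87.00 xdir [-0.001  0.    -1.   ] q [-0.46  0.67  1.79 -0.    0.68  1.06] F [-0.4 -0.1 -0.1] w 87.6
```

View pics/w2.png

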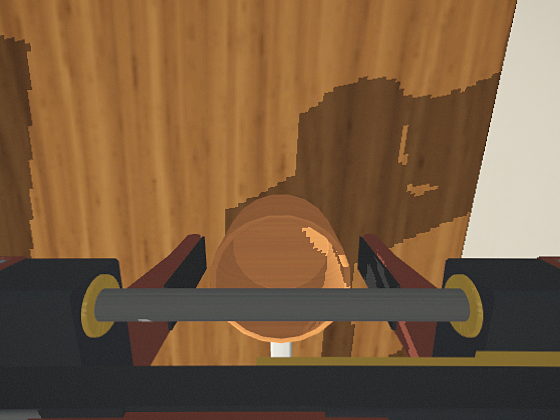

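The pan sits centred between the fingers: rim 215–350, fingers at 205 and 360. Closing.

Emit:
carry_out([
  [0,0,0,0,0,0],
  [0,0,0,0,0,0],
  [0,0,0,0,0,0],
  [0,0,0,0,0,0],
  [0,0,0,0,0,0],
  [0,0,0,0,0,0],
], grip=1)

```text
t: 6.02
ee_pos: [536.2, -252.9, 17.2]
orientation: [2.193, 0.058, -2.197]
ft_force: [-0.1, 0.3, -1.8]
width: 66.5
```

Emit:
carry_out([
  [-0.015,0,0,0,0,0],
  [-0.02,0,0,0,0,0],
  [-0.02,0,0,0,0,0],
  [-0.02,0,0,0,0,0],
  [-0.02,0,0,0,0,0],
  [-0.01,0,0,0,0,0],
  [0,0,0,0,0,0],
])

```text
t: 6.9
ee_pos: [537.6, -253.5, 133.4]
orientation: [2.197, 0.055, -2.19]
ft_force: [0.3, 0.2, -3.4]
width: 66.5
```

Run:
```python
from h import *
state(); s=cam('side','b3.png')
cv2.imwrite('pics/b3c.png',cv2.resize(cv2.convertScaleAbs(s['pixels'][90:350,150:400],alpha=1.6),None,fx=2,fy=2))
rows([537,14,125],-97.8,8)
```

```text
t 6.90 pos [ 537.6 -253.5  133.4] psi -87.00 xdir [ 0.003 -0.002 -1.   ] q [-0.46  0.49  1.76 -0.    0.88  1.06] F [ 0.3  0.2 -3.4] w 66.5
t 6.95 pos [ 537.3 -253.4  132.9] psi -87.00 xdir [ 0.003 -0.002 -1.   ] q [-0.46  0.49  1.76 -0.    0.88  1.06] F [ 0.4  1.3 -3.2] w 66.7
[0.0009, -0.0334, -0.0017, 1.35, -0.02, -0.01]
[0.0009, -0.0334, -0.0009, 1.35, -0.02, -0.01]
[0.0009, -0.0334, -0.0001, 1.35, -0.02, -0.01]
[0.0009, -0.0334, 0.0007, 1.35, -0.02, -0.01]
[0.001, -0.0334, 0.0014, 1.35, -0.02, -0.01]
[0.001, -0.0334, 0.0022, 1.35, -0.02, -0.01]
[0.001, -0.0333, 0.003, 1.35, -0.02, -0.01]
[0.001, -0.0332, 0.0038, 1.35, -0.02, -0.01]
```

View pics/b3c.png

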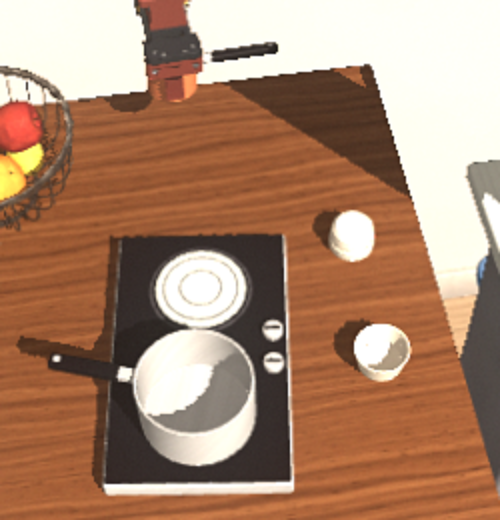

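The pan is held, with its handle from (212,57) to (278,46) in the crop. The disc and saucepan are undisturbed. I'll measure the pan's pose in the grip.

Run:
```python
from h import *
s=cam('side');p,r=state()
z=p[2]-17.3+42
h=back(s,np.array([[212,57],[278,46]])/2+[149.75,89.75],z);d=h[1]-h[0];L=np.linalg.norm(d);d/=L
print(h,L,np.degrees(np.arctan2(d[1],d[0]))%360,'axis',h[1]-140*d,h[0]-51*d)
```

```text
t 7.00 pos [ 537.  -253.2  132.1] psi -87.00 xdir [ 0.001 -0.001 -1.   ] q [-0.46  0.49  1.76 -0.    0.88  1.06] F [-0.8  0.2 -3.1] w 66.6
[[ 484.0661838  -257.1618362   156.79425431]
 [ 397.38753387 -263.12190948  156.79425431]] 86.88331731229327 183.9334989747138 axis [ 537.05774175 -253.51810653  156.79425431] [ 534.94604524 -253.66330798  156.79425431]
```

Emit:
carry_out([
  [0.001,-0.034,-0.002,1.4,0,0],
  [0.001,-0.034,-0.001,1.4,0,0],
  [0.001,-0.034,0,1.4,0,0],
  [0.001,-0.034,0.0007,1.4,0,0],
  [0.001,-0.034,0.0014,1.4,0,0],
  [0.001,-0.034,0.0022,1.4,0,0],
  [0.001,-0.033,0.003,1.4,0,0],
  [0,-0.025,0.004,1.4,0,0],
])

```text
t: 8.0
ee_pos: [532.9, 16.1, 117.3]
orientation: [-2.13, 0.165, 2.153]
ft_force: [-0.4, 0.6, -3.1]
width: 66.6
```

Run:
```python
from h import *
rows([537,14,80],-98.1,4)
```

```text
t 8.00 pos [532.9  16.1 117.3] psi -98.80 xdir [-0.011  0.001 -1.   ] q [0.01 0.45 1.9  0.   0.81 1.73] F [-0.4  0.6 -3.1] w 66.6
[0.0093, 0.0003, -0.0012, -0.18, 0.16, -0.01]
[0.0093, 0.0004, -0.0012, -0.18, 0.16, -0.01]
[0.0093, 0.0004, -0.0011, -0.18, 0.16, -0.01]
[0.0093, 0.0004, -0.0011, -0.18, 0.16, -0.01]
```

Emit:
carry_out([
  [0.01,0.0004,-0.0012,-0.18,0.16,0],
  [0.01,0.0004,-0.0012,-0.18,0.16,0],
  [0.01,0.0004,-0.0012,-0.18,0.16,0],
  [0.0045,0.0004,-0.0012,-0.18,0.16,0],
  [0,0,0,0,0,0],
  [0,0,0,0,0,0],
])

```text
t: 8.75
ee_pos: [535.8, 12.4, 78.0]
orientation: [-2.146, 0.152, 2.154]
ft_force: [0.4, -0.1, -2.7]
width: 66.7
```

Run:
```python
from h import *
p,r=state(); s=cam('side','b4.png')
cv2.imwrite('pics/b4c.png',cv2.resize(cv2.convertScaleAbs(s['pixels'][170:345,190:330],alpha=1.6),None,fx=4,fy=3.4))
```

```text
t 8.75 pos [535.8  12.4  78. ] psi -98.00 xdir [-0.004 -0.001 -1.   ] q [ 0.    0.51  1.91 -0.    0.72  1.71] F [ 0.4 -0.1 -2.7] w 66.7
```

View pics/b4c.png

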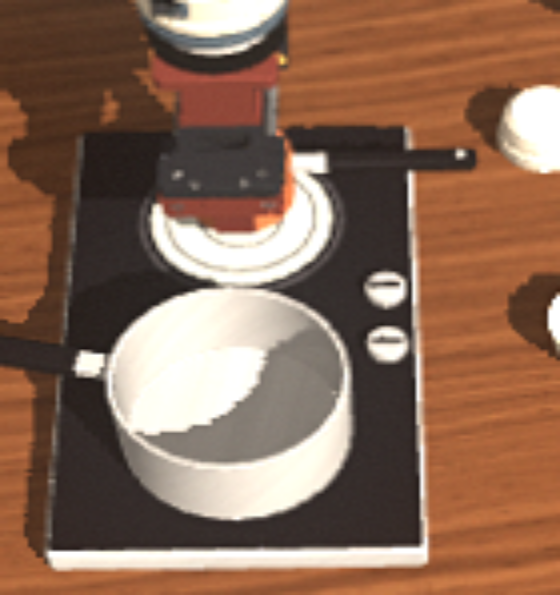

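The handle points to the front and overhangs the edge, from (328,161) to (476,157) in the crop. The saucepan is clear. I'll measure before lowering.

Run:
```python
from h import *
s=cam('side');p,r=state()
h=back(s,np.array([[328,161],[476,157]])/[4,3.4]+[189.6,169.6],p[2]-17.3+42);d=h[1]-h[0];L=np.linalg.norm(d);d/=L
print(h,L,np.degrees(np.arctan2(d[1],d[0]))%360,'axis',h[1]-140*d,h[0]-51*d)
rows([537,14,56.5],-98,4)
```

```text
t 8.85 pos [535.9  12.6  78.2] psi -97.99 xdir [-0.004 -0.001 -1.   ] q [ 0.    0.51  1.91 -0.    0.72  1.71] F [-0.  -0.3 -2.7] w 66.6
[[483.6670496   18.915762   102.93287569]
 [398.28963447  29.56918949 102.93287569]] 86.03951726805971 172.88737291349338 axis [537.21228883  12.23436596 102.93287569] [534.27458798  12.60093343 102.93287569]
t 8.85 pos [535.9  12.6  78.2] psi -97.99 xdir [-0.004 -0.001 -1.   ] q [ 0.    0.51  1.91 -0.    0.72  1.71] F [-0.  -0.3 -2.7] w 66.6
[0.0054, -0.0004, -0.0003, 0.0, 0.05, -0.03]
[0.0054, -0.0004, -0.0002, 0.0, 0.05, -0.03]
[0.0054, -0.0004, -0.0002, 0.0, 0.05, -0.03]
[0.0054, -0.0004, -0.0002, 0.0, 0.05, -0.03]
```

Emit:
carry_out([
  [0.005,-0.0005,-0.0004,0,0.06,0],
  [0.005,-0.0005,-0.0003,0,0.06,0],
  [0.005,-0.0005,-0.0003,0,0.06,0],
  [0.002,-0.0003,-0.0002,0,0,0],
  [0.001,0,0,0,0,0],
  [0,0,0,0,0,0],
])

```text
t: 9.6
ee_pos: [537.7, 14.5, 59.3]
orientation: [-2.151, 0.152, 2.15]
ft_force: [0.0, -0.2, -2.4]
width: 66.6
```

```bash
python3 -c "
from h import *
state()"
```

```text
t 9.60 pos [537.7  14.5  59.3] psi -97.96 xdir [ 0.001 -0.002 -1.   ] q [ 0.01  0.54  1.91 -0.    0.68  1.72] F [ 0.  -0.2 -2.4] w 66.6
```

Emit:
carry_out([
  [0.001,0,0,0,0,0],
  [0.001,0,0,0,0,0],
  [0.001,0,0,0,0,0],
  [0,0,0,0,0,0],
])

```text
t: 10.1
ee_pos: [537.8, 14.4, 56.4]
orientation: [-2.151, 0.152, 2.149]
ft_force: [-0.0, -1.0, -2.7]
width: 66.9
```

Emit:
carry_out([
  [0.0006,0,0,0,0,0],
  [0.0006,0,0,0,0,0],
  [0,0,0,0,0,0],
])

```text
t: 10.48
ee_pos: [538.1, 14.4, 56.3]
orientation: [-2.152, 0.152, 2.148]
ft_force: [-0.7, 0.2, -3.4]
width: 66.7
```

Emit:
carry_out([
  [0.001,0,0,0,0,0],
  [0.001,0,0,0,0,0],
  [0,0,0,0,0,0],
])

```text
t: 10.85
ee_pos: [538.2, 14.4, 56.3]
orientation: [-2.152, 0.152, 2.148]
ft_force: [-0.0, 0.5, -3.3]
width: 67.0
```

Emit:
carry_out([
  [0.002,0,0,0,0,0],
])

```text
t: 10.98
ee_pos: [538.6, 14.3, 55.9]
orientation: [-2.153, 0.152, 2.147]
ft_force: [-9.8, -2.2, 35.3]
width: 66.6
```

Firm contact: it's on the disc. Relaxing and releasing.

Emit:
carry_out([
  [-0.0004,0,0,0,0,0],
  [0,0,0,0,0,0],
])

```text
t: 11.22
ee_pos: [538.9, 14.3, 56.4]
orientation: [-2.154, 0.152, 2.146]
ft_force: [0.1, 0.5, -3.0]
width: 66.5
```

Emit:
carry_out([
  [0,0,0,0,0,0],
  [0,0,0,0,0,0],
  [0,0,0,0,0,0],
  [0,0,0,0,0,0],
  [0,0,0,0,0,0],
], grip=0)

```text
t: 11.85
ee_pos: [539.4, 14.3, 56.0]
orientation: [-2.154, 0.152, 2.146]
ft_force: [1.3, 0.3, -0.9]
width: 88.1
```

Emit:
carry_out([
  [-0.01,0,0,0,0,0],
  [-0.02,0,0,0,0,0],
  [-0.02,0,0,0,0,0],
  [-0.02,0,0,0,0,0],
  [-0.02,0,0,0,0,0],
  [-0.02,0,-0.02,0,0,0],
  [-0.01,0,-0.02,0,0,0],
  [0,0,0,0,0,0],
])

```text
t: 12.85
ee_pos: [579.4, 8.9, 184.9]
orientation: [-2.157, 0.151, 2.143]
ft_force: [0.1, 0.3, 0.4]
width: 87.9
```

Run:
```python
from h import *
state(); w=cam('wrist','w5.png');cam('side','b5.png')
print(proj(w,[[538,14.5,91],[400,33,81]]))
```

```text
t 12.85 pos [579.4   8.9 184.9] psi -97.97 xdir [ 0.007 -0.002 -1.   ] q [-0.    0.4   1.77 -0.    0.97  1.71] F [0.1 0.3 0.4] w 87.9
[[281.43201338 256.47464288]
 [282.35522311 376.82645123]]
```

View pics/w5.png

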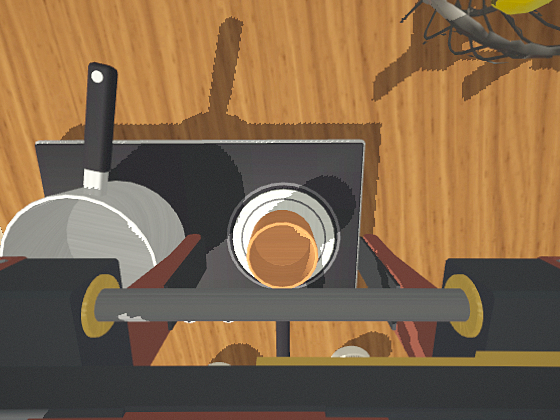

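The pan stands on the disc with its rim at about (282,255), as predicted, and its handle comes down at column ~283 toward the front. I'll check the centring numerically.

Run:
```python
from h import *
w=cam('wrist');im=w['pixels'].astype(int);mn=im.min(2)
th=np.linspace(0,2*np.pi,72,endpoint=False)
# disc edge: sample radially, brightness drop near radius 55, hue gray
hs=cv2.cvtColor(w['pixels'],cv2.COLOR_BGR2HSV)
c0=np.array([537.,14]);pts=[]
rr=np.arange(45,61,.25)
for a in th:
    P=np.c_[c0[0]+rr*np.cos(a),c0[1]+rr*np.sin(a),0*rr+39];q=proj(w,P)
    if q[:,1].max()>285:continue
    v=cv2.remap(mn.astype(np.float32),q[:,0].astype(np.float32)[None],q[:,1].astype(np.float32)[None],1)[0]
    g=np.diff(v);i=g.argmin()
    if g[i]<-8: pts.append(P[i,:2]+0.125*np.array([np.cos(a),np.sin(a)]))
pts=np.array(pts);A=np.c_[2*pts,np.ones(len(pts))]
s=np.linalg.lstsq(A,(pts**2).sum(1),rcond=None)[0];print('disc',s[:2],np.sqrt(s[2]+s[:2]@s[:2]),len(pts))
# pan: copper mask extents vs model silhouettes
m=((hs[...,0]<20)&(hs[...,1]>110));m[:195]=0;m[288:]=0;m[:,:235]=0;m[:,330:]=0
from scipy.ndimage import label
l,n=label(m);k=np.bincount(l.ravel())[1:].argmax()+1;ys,xs=np.nonzero(l==k)
print('copper',xs.min(),xs.max(),ys.min(),ys.max())
t=np.linspace(0,2*np.pi,180)
for x,y in((537,14),(538,14),(539,14)):
    q=np.r_[[proj(w,np.c_[x+33*np.cos(t),y+33*np.sin(t),0*t+z]) for z in(39,91)]].reshape(-1,2);print(x,y,q.min(0),q.max(0))
g=mn
for y in range(325,356,6):
    c=np.nonzero(g[y,262:305]<45)[0]+262;print(y,c.min(),c.max(),back(w,[[c.mean(),y]],87)[0])
state()
```

```text
disc [535.66125522  13.05512489] 55.061365038328795 64
copper 247 317 208 286
537 14 [245.43447885 206.64378565] [318.40084261 288.54209816]
538 14 [245.24874012 205.72250988] [318.27835997 287.57492554]
539 14 [245.06267108 204.79983749] [318.15567265 286.60615044]
325 288 288 [462.5549214   18.46401375  87.        ]
331 288 288 [455.93011481  19.36328669  87.        ]
337 288 288 [449.23537265  20.27209636  87.        ]
343 288 288 [442.46971973  21.19057574  87.        ]
349 288 288 [435.63216264  22.11886033  87.        ]
355 288 288 [428.72168931  23.05708814  87.        ]
t 13.00 pos [576.8   9.1 183. ] psi -97.96 xdir [ 0.002 -0.002 -1.   ] q [-0.    0.4   1.77 -0.    0.97  1.71] F [ 0.3  0.1 -0.9] w 87.6
```

Run:
```python
from h import *
rows([443.6,26.4,125],-97.5,8)
```

```text
t 13.00 pos [576.8   9.1 183. ] psi -97.96 xdir [ 0.002 -0.002 -1.   ] q [-0.    0.4   1.77 -0.    0.97  1.71] F [ 0.3  0.1 -0.9] w 87.6
[0.0072, 0.0002, 0.0168, -0.06, -0.02, -0.01]
[0.0072, 0.0001, 0.0168, -0.06, -0.02, -0.01]
[0.0072, 0.0001, 0.0168, -0.06, -0.02, -0.01]
[0.0072, 0.0001, 0.0168, -0.06, -0.02, -0.01]
[0.0072, 0.0001, 0.0168, -0.06, -0.02, -0.01]
[0.0072, 0.0001, 0.0168, -0.06, -0.02, -0.01]
[0.0072, 0.0001, 0.0168, -0.06, -0.02, -0.01]
[0.0072, 0.0, 0.0168, -0.06, -0.02, -0.01]
```

Emit:
carry_out([
  [0.007,0,0.017,-0.06,0,0],
  [0.007,0,0.017,-0.06,0,0],
  [0.007,0,0.017,-0.06,0,0],
  [0.007,0,0.017,-0.06,0,0],
  [0.007,0,0.017,-0.06,0,0],
  [0.007,0,0.017,-0.06,0,0],
  [0.007,0,0.016,-0.06,0,0],
  [0.006,0,0.014,-0.06,0,0],
])

```text
t: 14.0
ee_pos: [431.5, 27.8, 122.0]
orientation: [-2.144, 0.143, 2.167]
ft_force: [-0.4, 0.1, 0.5]
width: 88.0
```

Run:
```python
from h import *
rows([443.6,26.4,63],-97.5,7)
w=cam('wrist','w6.png')
print(proj(w,[[537.8,14,91],[537.8-51*.991,14+51*.13,81],[443.6,26.4,81]]))
```

```text
t 14.00 pos [431.5  27.8 122. ] psi -97.43 xdir [-0.011 -0.002 -1.   ] q [ 0.04  0.32  2.11 -0.    0.73  1.74] F [-0.4  0.1  0.5] w 88.0
[0.0084, -0.0001, -0.0018, 0.01, 0.09, -0.03]
[0.0084, -0.0001, -0.0018, 0.01, 0.09, -0.03]
[0.0084, -0.0001, -0.0018, 0.01, 0.09, -0.03]
[0.0084, -0.0, -0.0018, 0.01, 0.09, -0.03]
[0.0084, -0.0, -0.0018, 0.01, 0.09, -0.03]
[0.0084, -0.0, -0.0018, 0.01, 0.09, -0.03]
[0.0084, -0.0, -0.0018, 0.01, 0.09, -0.03]
[[280.42976425  60.04181849]
 [280.54045828 148.26259227]
 [280.54630159 212.71414048]]
```

View pics/w6.png

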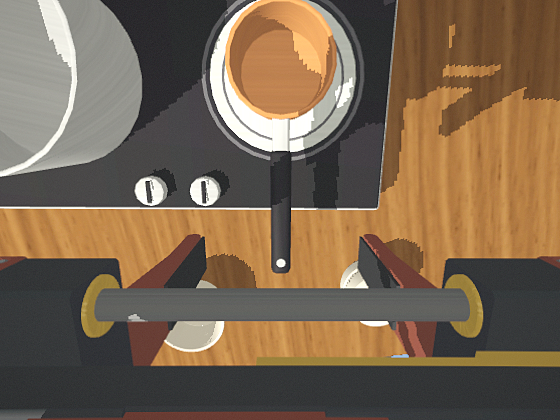

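The grip boundary is at (281,151) and the handle end at (280,272), centred between the fingers. A bowl and a jar stand in front of the hob, so I'll check their clearance.

Run:
```python
from h import *
w=cam('wrist');s=cam('side')
h=back(w,[[281,151],[280.5,273]],81);d=h[1]-h[0];L=np.linalg.norm(d);d/=L
print(h,L,np.degrees(np.arctan2(d[1],d[0])),'axis',h[0]-51*d,h[1]-140*d)
print('jar,bowl',back(s,[[326,207],[341,265]],40))
```

```text
[[482.77721599  20.6196981   81.        ]
 [395.69041101  32.46224888  81.        ]] 87.88832465426371 172.25609995122588 axis [533.31210866  13.74768078  81.        ] [534.41364581  13.5978876   81.        ]
jar,bowl [[340.71301518 -34.23450165  40.        ]
 [339.71967058 136.01302357  40.        ]]
```

Emit:
carry_out([
  [0,0,-0.006,0,0.3,0],
  [0,0,-0.006,0,0.3,0],
  [0.01,0,0,0,0,0],
  [0.012,0,0,0,0,0],
  [0.012,0,0,0,0,0],
  [0.012,0,0,0,0,0],
  [0.008,0,0,0,0,0],
  [0,0,0,0,0,0],
])

```text
t: 15.15
ee_pos: [447.1, 25.7, 64.2]
orientation: [-2.158, 0.144, 2.154]
ft_force: [0.2, 0.4, -0.0]
width: 87.9
```

```bash
python3 -c "
from h import *
rows([443,26.5,63],-97.75,1)"
```

```text
t 15.15 pos [447.1  25.7  64.2] psi -97.44 xdir [ 0.001 -0.003 -1.   ] q [ 0.03  0.45  2.11 -0.01  0.59  1.74] F [ 0.2  0.4 -0. ] w 87.9
[0.0012, -0.0003, 0.0042, 0.31, -0.1, -0.19]
```

Emit:
carry_out([
  [0.001,0,0,0.3,0,-0.1],
  [0,0,0,0,0,0],
  [0,0,0,0,0,0],
  [0,0,0,0,0,0],
  [0,0,0,0,0,0],
  [0,0,0,0,0,0],
  [0,0,0,0,0,0],
  [0,0,0,0,0,0],
], grip=1)

```text
t: 16.15
ee_pos: [448.1, 25.8, 64.3]
orientation: [-2.156, 0.147, 2.147]
ft_force: [-0.0, 0.2, 0.0]
width: 13.6
```

```bash
python3 -c "
from h import *
state()"
```

```text
t 16.15 pos [448.1  25.8  64.3] psi -97.76 xdir [ 0.004 -0.001 -1.   ] q [ 0.03  0.45  2.11 -0.    0.58  1.74] F [-0.   0.2  0. ] w 13.6
```

```bash
cat >> h.py <<'E'
A=np.array([536.5,13.8]);P0=np.array([448.1,25.8]);Z0=64.3;PS=-97.76
def arc(n,dth):
    p,r=state();m=r.as_matrix();ps=np.degrees(np.arctan2(m[1,1],m[0,1]));th=ps-PS
    rot=lambda a:np.array([[np.cos(a),-np.sin(a)],[np.sin(a),np.cos(a)]])
    ideal=A+rot(np.radians(th))@(P0-A);e=np.r_[ideal,Z0]-p;
    f=r.inv().apply(e);fr=np.degrees((r.inv()*down(ps)).as_rotvec())
    rr=np.linalg.norm(P0-A);d=np.radians(dth)
    print('theta %.1f'%th,'err tool',f.round(2),'tilt fix',fr.round(2),'nominal ty %.5f tz %.5f'%(rr*np.sin(d)/1000,rr*(np.cos(d)-1)/1000))
    print('row incl. fix',((np.array([0,rr*np.sin(d),rr*(np.cos(d)-1)])+f/n)/1000).round(5),(fr/n).round(2))
E
python3 -c "
from h import *
arc(7,5)"
```

```text
t 16.15 pos [448.1  25.8  64.3] psi -97.76 xdir [ 0.004 -0.001 -1.   ] q [ 0.03  0.45  2.11 -0.    0.58  1.74] F [-0.   0.2  0. ] w 13.6
theta -0.0 err tool [-0.04 -0.02 -0.02] tilt fix [ 0.   -0.25 -0.05] nominal ty 0.00778 tz -0.00034
row incl. fix [-1.00e-05  7.77e-03 -3.40e-04] [ 0.   -0.04 -0.01]
```

Emit:
carry_out([
  [0,0.0078,-0.0003,-5,0,0],
  [0,0.0078,-0.0003,-5,0,0],
  [0,0.0078,-0.0003,-5,0,0],
  [0,0,0,0,0,0],
])

```text
t: 16.65
ee_pos: [448.0, 2.1, 64.2]
orientation: [2.156, 0.142, -2.147]
ft_force: [0.2, -0.1, 0.2]
width: 14.1
```

```bash
python3 -c "
from h import *
arc(7,5)"
```

```text
t 16.65 pos [448.    2.1  64.2] psi -82.34 xdir [ 0.004 -0.001 -1.   ] q [-0.02  0.45  2.11 -0.    0.58  1.42] F [ 0.2 -0.1  0.2] w 14.1
theta 15.4 err tool [-0.06  0.21 -0.02] tilt fix [ 0.   -0.24 -0.11] nominal ty 0.00778 tz -0.00034
row incl. fix [-1.00e-05  7.81e-03 -3.40e-04] [ 0.   -0.03 -0.02]
```

Tracking is within 0.2 mm. Continuing.

Emit:
carry_out([
  [0,0.0078,-0.0003,-5,0,0],
  [0,0.0078,-0.0003,-5,0,0],
  [0,0.0078,-0.0003,-5,0,0],
  [0,0.0078,-0.0003,-5,0,0],
  [0,0.0078,-0.0003,-5,0,0],
  [0,0.0078,-0.0003,-5,0,0],
  [0,0.0078,-0.0003,-5,0,0],
  [0,0,0,0,0,0],
])

```text
t: 17.65
ee_pos: [472.3, -45.9, 64.3]
orientation: [1.79, 0.696, -1.779]
ft_force: [-0.2, -1.1, 0.8]
width: 13.7
```

```bash
python3 -c "
from h import *
arc(7,5)"
```

```text
t 17.65 pos [472.3 -45.9  64.3] psi -47.22 xdir [ 0.006 -0.001 -1.   ] q [-0.12  0.47  2.05  0.    0.61  0.7 ] F [-0.2 -1.1  0.8] w 13.7
theta 50.5 err tool [-0.05 -0.16  1.55] tilt fix [ 0.   -0.23 -0.26] nominal ty 0.00778 tz -0.00034
row incl. fix [-1.00e-05  7.75e-03 -1.20e-04] [ 0.   -0.03 -0.04]
```

Emit:
carry_out([
  [0,0.0078,-0.0001,-5,0,0],
  [0,0.0078,-0.0001,-5,0,0],
  [0,0.0078,0,-5,0,-0.1],
  [0,0.0078,0,-5,0,-0.1],
  [0,0.0078,0,-5,0,0],
  [0,0.0078,-0.0001,-5,0,0],
  [0,0.0078,-0.0001,-5,0,0],
  [0,0,0,0,0,0],
])

```text
t: 18.65
ee_pos: [514.6, -71.6, 64.2]
orientation: [1.368, 1.102, -1.37]
ft_force: [0.4, -0.2, 1.3]
width: 13.8
```

Run:
```python
from h import *
arc(7,5)
s=cam('side','b7.png')
cv2.imwrite('pics/b7c.png',cv2.resize(cv2.convertScaleAbs(s['pixels'][150:340,180:330],alpha=1.6),None,fx=3,fy=3))
```

```text
t 18.65 pos [514.6 -71.6  64.2] psi -12.53 xdir [-0.003  0.002 -1.   ] q [-0.16  0.52  1.95  0.    0.68  0.05] F [ 0.4 -0.2  1.3] w 13.8
theta 85.2 err tool [-0.08  2.92  1.06] tilt fix [-0.   -0.09  0.22] nominal ty 0.00778 tz -0.00034
row incl. fix [-1.00e-05  8.19e-03 -1.90e-04] [-0.   -0.01  0.03]
```

View pics/b7c.png

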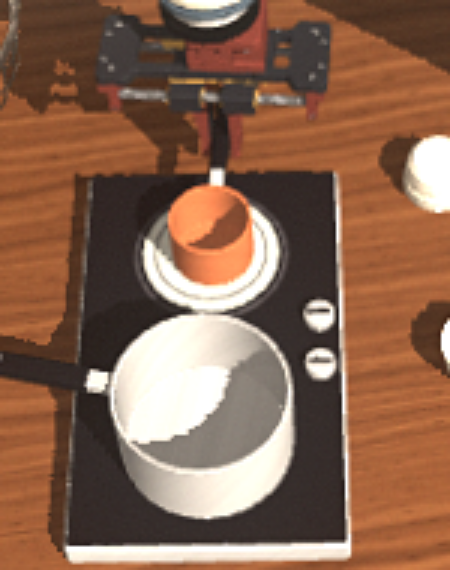

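The swing is half done. The pan is upright on the disc, with its rim at about (210,222) in the crop, and its handle points right.

Emit:
carry_out([
  [0,0.0083,-0.0002,-5,0,0.03],
  [0,0.0083,-0.0002,-5,0,0.03],
  [0,0.0083,-0.0002,-5,0,0.03],
  [0,0.0082,-0.0002,-5,0,0],
  [0,0.0082,-0.0002,-5,0,0],
  [0,0,0,0,0,0],
])

```text
t: 19.45
ee_pos: [553.6, -71.7, 64.2]
orientation: [1.051, 1.306, -1.054]
ft_force: [-0.0, -0.3, 1.2]
width: 14.1
```

```bash
python3 -c "
from h import *
arc(6,5)"
```

```text
t 19.45 pos [553.6 -71.7  64.2] psi 12.13 xdir [-0.004  0.001 -1.   ] q [-0.15  0.56  1.86  0.    0.72 -0.36] F [-0.  -0.3  1.2] w 14.1
theta 109.9 err tool [-0.06  1.33  2.04] tilt fix [-0.   -0.11  0.19] nominal ty 0.00778 tz -0.00034
row incl. fix [-1.e-05  8.e-03  0.e+00] [-0.   -0.02  0.03]
```

Emit:
carry_out([
  [0,0.008,0,-5,0,0],
  [0,0.008,0,-5,0,0],
  [0,0.008,0,-5,0,0],
  [0,0.008,0,-5,0,0],
  [0,0.008,0,-5,0,0],
  [0,0.008,0,-5,0,0],
  [0,0,0,0,0,0],
])

```text
t: 20.32
ee_pos: [595.2, -51.3, 64.2]
orientation: [0.662, 1.47, -0.663]
ft_force: [0.8, -0.1, 2.7]
width: 13.8
```

```bash
python3 -c "
from h import *
arc(6,5)"
```

```text
t 20.32 pos [595.2 -51.3  64.2] psi 41.43 xdir [-0.003  0.001 -1.   ] q [-0.11  0.6   1.78  0.    0.77 -0.83] F [ 0.8 -0.1  2.7] w 13.8
theta 139.2 err tool [-0.06 -0.86  1.56] tilt fix [-0.   -0.14  0.1 ] nominal ty 0.00778 tz -0.00034
row incl. fix [-1.00e-05  7.63e-03 -8.00e-05] [-0.   -0.02  0.02]
```

Emit:
carry_out([
  [0,0.0076,0,-5,0,0],
  [0,0.0076,0,-5,0,0],
  [0,0.0076,0,-5,0,0],
  [0,0.0076,0,-5,0,0],
  [0,0.0076,0,-5,0,0],
  [0,0.0076,0,-5,0,0],
  [0,0,0,0,0,0],
])

```text
t: 21.2
ee_pos: [619.3, -15.1, 64.3]
orientation: [0.267, 1.558, -0.267]
ft_force: [0.9, -1.3, 0.9]
width: 13.5
```

```bash
python3 -c "
from h import *
arc(3,3.5)"
```

```text
t 21.20 pos [619.3 -15.1  64.3] psi 70.54 xdir [-0.003  0.001 -1.   ] q [-0.04  0.62  1.72  0.    0.8  -1.28] F [ 0.9 -1.3  0.9] w 13.5
theta 168.3 err tool [-0.05 -0.31  1.56] tilt fix [-0.   -0.19  0.03] nominal ty 0.00545 tz -0.00017
row incl. fix [-2.00e-05  5.34e-03  3.50e-04] [-0.   -0.06  0.01]
```

Emit:
carry_out([
  [0,0.006,0.0003,-3.9,0,0],
  [0,0.006,0.0003,-3.9,0,0],
  [0,0.006,0.0003,-3.9,0,0],
  [0,0,0,0,0,0],
  [0,0,0,0,0,0],
])

```text
t: 21.82
ee_pos: [623.2, 0.5, 64.3]
orientation: [0.119, 1.571, -0.119]
ft_force: [0.4, 0.3, 0.9]
width: 13.8
```

Run:
```python
from h import *
from scipy.optimize import least_squares
arc(3,0)
s=cam('side','b8.png');hs=cv2.cvtColor(s['pixels'],cv2.COLOR_BGR2HSV)
m=((hs[...,0]<14)&(hs[...,1]>150));m[:185]=0;m[265:]=0;m[:,:220]=0;m[:,280:]=0
n,l,st,_=cv2.connectedComponentsWithStats(m.astype(np.uint8));print(st[1:][st[1:,4]>60])
t=np.linspace(0,2*np.pi,180)
q=np.vstack([proj(s,np.c_[537+33*np.cos(t),14+33*np.sin(t),0*t+z]) for z in(39,91)]);print(q.min(0),q.max(0)-q.min(0))
```

```text
t 21.82 pos [6.232e+02 5.000e-01 6.430e+01] psi 81.30 xdir [-0.004  0.    -1.   ] q [-0.02  0.63  1.71  0.    0.8  -1.44] F [0.4 0.3 0.9] w 13.8
theta 179.1 err tool [-0.01  0.03  1.46] tilt fix [-0.   -0.21  0.01] nominal ty 0.00000 tz 0.00000
row incl. fix [-0.0e+00  1.0e-05  4.9e-04] [-0.   -0.07  0.  ]
[[ 222  185   58   23 1280]
 [ 236  210   29   34  768]]
[234.83078239 209.88069804] [29.07451032 35.2556053 ]
```

Emit:
carry_out([
  [0,0.0014,0.002,-0.9,0,0],
  [0,0,0,0,0,0],
  [0,0,0,0,0,0],
])

```text
t: 22.25
ee_pos: [624.4, 1.4, 64.0]
orientation: [0.108, 1.574, -0.108]
ft_force: [0.1, 0.1, 1.5]
width: 13.9
```

```bash
python3 -c "
from h import *
arc(3,0)"
```

```text
t 22.25 pos [624.4   1.4  64. ] psi 82.12 xdir [-0.006  0.001 -1.   ] q [-0.02  0.63  1.71  0.    0.81 -1.45] F [0.1 0.1 1.5] w 13.9
theta 179.9 err tool [-0.34  0.3   0.45] tilt fix [-0.   -0.35  0.01] nominal ty 0.00000 tz 0.00000
row incl. fix [-0.00011  0.0001   0.00015] [-0.   -0.12  0.  ]
```

Good. Releasing and backing up, then a final look.

Emit:
carry_out([
  [0,0,0,0,0,0],
  [0,0,0,0,0,0],
  [0,0,0,0,0,0],
  [0,0,0,0,0,0],
  [0,0,0,0,0,0],
  [0,0,0,0,0,0],
], grip=0)

```text
t: 23.0
ee_pos: [624.1, 1.4, 63.5]
orientation: [0.108, 1.575, -0.108]
ft_force: [-0.0, 0.5, -0.5]
width: 70.4
```

Emit:
carry_out([
  [-0.01,0,0,0,0,0],
  [-0.02,0,0,0,0,0],
  [-0.02,0,0,0,0,0],
  [-0.025,0,0,0,0,0],
  [-0.03,0,0,0,0,0],
  [-0.03,0.02,0,0,0,0],
  [-0.02,0.04,0,0,0,0],
  [-0.01,0.05,0,0,0,0],
])

```text
t: 24.0
ee_pos: [641.8, 109.6, 244.6]
orientation: [0.113, 1.567, -0.112]
ft_force: [0.5, -0.3, -0.2]
width: 87.8
```

Run:
```python
from h import *
state()
```

```text
t 24.00 pos [641.8 109.6 244.6] psi 81.79 xdir [ 0.001  0.001 -1.   ] q [ 0.15  0.44  1.55  0.    1.15 -1.28] F [ 0.5 -0.3 -0.2] w 87.8
```

Emit:
carry_out([
  [0,-0.05,0,0,0,0],
  [0,-0.055,0,0,0,0],
  [0,-0.055,0,0,0,0],
  [0,-0.055,0,0,0,0],
  [0,-0.055,0,0,0,0],
  [0,-0.05,0,0,0,0],
  [0,-0.03,0,0,0,0],
  [0,0,0,0,0,0],
])

```text
t: 25.0
ee_pos: [596.6, -239.6, 260.4]
orientation: [0.102, 1.548, -0.102]
ft_force: [0.2, 1.5, 0.1]
width: 88.0
```

Run:
```python
from h import *
state();s=cam('side','b9.png')
cv2.imwrite('pics/b9c.png',cv2.resize(cv2.convertScaleAbs(s['pixels'][185:340,160:310],alpha=1.6),None,fx=3.8,fy=3.8,interpolation=cv2.INTER_CUBIC))
```

```text
t 25.00 pos [ 596.6 -239.6  260.4] psi 82.52 xdir [ 0.02  -0.001 -1.   ] q [-0.4   0.4   1.57  0.01  1.15 -1.85] F [0.2 1.5 0.1] w 88.0
```

View pics/b9c.png

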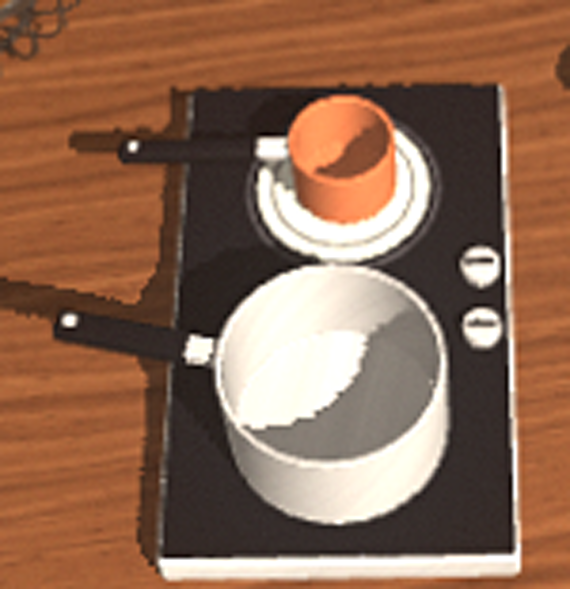

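The pan is on the disc, released, with its handle pointing back from (257,149) to (119,149). One numeric check: handle direction against the hob, and pan centre against the disc.

Run:
```python
from h import *
s=cam('side');f=lambda L:(np.array(L,float)+.5)/3.8-.5+[160,185]
h=back(s,f([[257,149],[119,149]]),81);d=h[1]-h[0];L=np.linalg.norm(d);d/=L
print('len',L,'yaw',np.degrees(np.arctan2(d[1],d[0])),'axis',h[0]-51*d,h[1]-140*d)
k=back(s,f([[188,88],[164,555],[500,85],[516,553]]),35)
for a,b in((2,0),(3,1)):
    e=k[b]-k[a];print(np.degrees(np.arctan2(e[1],e[0])),np.linalg.norm(e))
for a,b in((0,1),(2,3)):
    e=k[b]-k[a];print(np.degrees(np.arctan2(e[1],e[0]))-90,np.linalg.norm(e))
t=np.linspace(0,2*np.pi,180)
for x in(535,537,539):
  q=np.vstack([proj(s,np.c_[x+33*np.cos(t),14+33*np.sin(t),0*t+z]) for z in(39,91)]);print(x,(q.min(0)+.5-[160,185])*3.8,(q.max(0)+.5-[160,185])*3.8)
```

```text
len 86.74615732397515 yaw -9.136843046457496 axis [537.86883543  14.25727452  81.        ] [535.64358973  14.6151689   81.        ]
-8.647173023267714 207.03252514267936
-8.351724832647315 201.50654155982505
-6.7881771289744535 333.88428243113896
-7.733996816771921 332.7117387863272
535 [289.47774566  96.02973762] [399.85534286 229.99143886]
537 [286.25697309  96.44665256] [396.74011232 230.41795271]
539 [283.03597004  96.8635961 ] [393.62434214 230.84435059]
```

```bash
python3 -c "
from workcell import ctrl
ctrl.close_job()"
```

```text
the job is handed in; nothing more can be done
```

The milk pan is on the disc with its handle pointing to the back of the hob. I handed the job in at about 25 s; it reports no verdict.

- **Placing:** I gripped the pan across the body, set it down on the disc with the handle over the front edge, and let go.
- **Swing:** I then took the pan by the handle and swung it 180° over the right side, away from the saucepan, in one grip. Then I let go and moved the arm clear.

**Last checks**
- **Position:** the pan's axis measures about (537, 14) mm. The disc centre is (536–538, 13–15), so the pan is centred to about 2 mm.
- **Handle direction:** it measures −9.1°. The hob's own back direction came out between −6.8° and −8.6° depending on the edge measured, so the handle is about 1–2° off straight.
- **Saucepan:** it was clear of the pan in every view and looked undisturbed. I did not measure its position.

**What disagreed**
- **Cameras:** the side and wrist cameras differed by about 2 mm on positions and 2° on the handle's starting direction, so I worked from in-between values.
- **Contact force:** one downward row while seating the pan read 35 N at the wrist, well under the 120 N wrist limit. I eased off before letting go.

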